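Lock the sliding bracket to its rail with a quarter-turn thumbscrew

TASK

Take the red thumbscrew from its rack and drop it through the hole in the grey bracket, wing crosswise to the rail, then slide the bracket in the direction of its upright face, feeling gently with the screw tip for the slot of the nut hidden in the rail underneath. When the holes line up, push the screw fully home, give it a quarter turn so that its wing lies along the rail and the bracket is locked, and let go. Do not press hard, and leave the other screws and the things on the bench alone.

Things in the scene. Friction and masses are not known exactly. Their poses are not given: they have to be found in the camera images.
- rail: Steel slotted rail bolted to the bench, 340 x 90 x 24 mm, with blue end blocks in its slot. Origin: centre of its underside, on the bench; x along the rail, z up. The slot, 34 mm wide along y = 0, holds a T-nut jammed lengthwise but sprung downwards: its top yields under about 3 N, then 2 N per mm, and bottoms hard after 4 mm.
- slot (a point): Middle of the rail, at the height of the T-nut's top (19.5 mm, unpressed). The nut's one opening, 12 mm along the rail by 20.5 mm across, 8 mm deep with room below for the lug, is hidden under the bracket. Its place is unknown: where the bracket's hole comes at joint values 0.028 to 0.050, always further in +x than the hole at the start (0 to 0.016). 
- bracket (a joint): Travel of the grey bracket along the rail, m, 0 to 0.075; grows along the rail's +x, towards its upright face. The hole's x in the rail's frame is -0.030 + value. It slides with about 2 N of friction, stays where it is left and cannot lift off; a screw in its hole can drag it.
- bracket_hole (a point): Centre of the mouth of the bracket's round vertical hole, 19 mm across, chamfered and 24 mm deep, on top of its bare-metal boss (44 x 44 mm), 48 mm above the bench; axes as the rail's. Screw fully home: collar on the boss, tip 44 mm below this point. Screw resting on the nut beside its opening: tip 28.5 mm below this point.
- face (a point): Top edge of the bracket's upright grey face (70 mm wide, 8 mm thick, top 106 mm above the bench), middle of the side that looks at the hole, 66 mm further in +x than the hole. The bracket's foot is 70 mm wide, 12 mm thick.
- screw: Quarter-turn thumbscrew, red wing, 78 mm tall, 90 to 145 g, upright in the rack. Origin: middle of the tip; z up, x along the wing and the tip's lug. Heights from the tip: lug 16 (x) by 8.5 (y) mm, 0 to 6, its lowest 2 mm smaller; neck 9 mm across to 16.5; shank 16 mm across to 44.5; collar 25 mm across, 44 to 48; wing 48 to 78. Half a turn round it is the same.
- wing (a point): The place to grip the red wing, 70 mm above the screw's tip, on its axis; the wing is 34 mm (x) by 9 mm (y): close across the 9 mm, fingertips above the collar. The screw passes the nut only with its wing across the rail (along the rail's y); home and then turned so that the wing lies along the rail, either way round, its lug is locked under the nut.
- rack: Fixed blue screw rack, 56 x 190 x 46 mm, three 19 mm holes 60 mm apart along its y. Origin: centre of its underside. The screws hang by their collars, tips about 2 mm above the bench, wings along the row.
- screw_black: Like screw, black wing, another job's: leave in the rack. Origin at its tip.
- screw_yellow: Like screw, yellow wing: leave in the rack. Origin at its tip.
- hammer: Hammer lying on the bench, leave alone.
- wrench: Open-ended wrench lying on the bench, leave alone.
- spray: Spray can, 60 mm across, 170 mm tall, leave alone.
- cup: Steel cup, 76 mm across, 90 mm tall, leave alone.
- offcut: Steel offcut 90 x 50 x 20 mm, leave alone.

How it is judged (in metres and radians):
On the way, in this order (a step that is already met when the one before it is completed fails the run):
1. the red screw's tip is inside the bracket's hole (x of screw in the frame of bracket_hole between -0.004 and 0.004 m and y of screw in the frame of bracket_hole between -0.004 and 0.004 m and z of screw in the frame of bracket_hole below -0.015 m), for 0.1 s.
2. the screw is home through bracket and nut, its wing still across the rail (x of screw in the frame of bracket_hole between -0.004 and 0.004 m and y of screw in the frame of bracket_hole between -0.004 and 0.004 m and z of screw in the frame of bracket_hole below -0.0415 m and angle between screw's own z axis and vertical below 0.12 rad and angle between the x axis of screw and the y axis of rail, either way round below 0.35 rad), for 0.1 s.
At the end, for the whole second after the job is handed in: The red screw stands upright (within 7 degrees) in the bracket's hole (within 4 mm each way), its tip at least 41.5 mm below the hole's mouth, its wing along the rail within 25 degrees, released and at rest (x of screw in the frame of bracket_hole between -0.004 and 0.004 m and y of screw in the frame of bracket_hole between -0.004 and 0.004 m and z of screw in the frame of bracket_hole below -0.0415 m and angle between screw's own z axis and vertical below 0.12 rad and angle between the x axis of screw and the x axis of rail, either way round below 0.45 rad and linear speed of screw below 0.02 m/s and contact force between the fingers and screw below 0.1 N); the robot touches nothing.
It fails at once if the screw is pressed or forced against the rail, nut or bracket with more than 60 N (contact force between screw and rail above 60 N).
It fails at once if another screw or a thing on the bench is moved by more than 20 mm (distance of any of screw_black, screw_yellow, hammer, wrench, spray, cup, offcut from where it was at the start of the episode above 0.02 m).
It also fails if it takes over 58 s, if anything falls off the work surface, if the arm or the gripper's body presses on something with over 40 N, if the wrist force passes 120 N, or if a joint passes its speed limit or range.

ROBOT

A 6-joint arm with a two-finger parallel gripper is mounted at the origin on the work surface. World frame = base frame: x ahead of the robot, y to its left, z up, the work surface at z = 0. Lengths are in mm, angles in rad, forces in N, time in s.
With the tool pointing down it reaches from about 350 to 875 mm from the base axis. Payload 4.2 kg.
Tool frame: the origin (TCP) lies on the mounting face of the last link; the fingertips stand 173 mm ahead of it and the grasp point (between the pads) lies grip_point_offset ahead of it (grip_point_offset is the distance from the TCP to the grasp point, in mm); z points along the fingers, y is the line along which they close (so a half turn about z gives the same grasp; the last joint's range is limited). The gripper opens to 85 mm and grips with 20 to 120 N. Pads are 22 mm wide; open, the fingers measure 114 mm over their backs; the gripper's body (76 mm by 85 mm) begins 54 mm behind the grasp point. The pads swing forward as they close: fully open they stand 13 mm farther back than shut.
Start: joints at [-0.869, 0.385, 0.008, 0, -1.194, -0.259], TCP at [267.807, -564.694, 404.712] pointing down, gripper open.
Joint ranges: [-3.14, 3.14], [-1.21, 2.06], [-1.07, 1.41], [-3.16, 2.05], [-2.99, -0.16], [-3.1, 3.1]. Speed limits (rad/s): [2.79, 2.79, 3.14, 3.14, 3.14, 3.14].

INTERFACE

Orientations are given as a unit quaternion [x, y, z, w].
In Python, from bench import read_state, get_image, job_done, recognise, place_of, grip_point_offset gives the robot as it stands. The module is installed in compiled form; this text tells all that it offers.
- The arm moves only by the tool carry_out, never from a script. Its arguments are lists of equal length, an entry for each row: "slide": the shift along the tool's x, y, z in m, a list of three; "roll": the turn about the tool's z in degrees; "claw": the finger opening in m, from 0 to 0.0854. A call has 1 to 8 rows; each row is the pose to reach, as a shift and turn from the pose commanded when the call began, along the tool's axes at that moment; what a row does not reach only later rows make up. A row lasts 1/8 s, in which the tool goes at most 62.5 mm and 10.7 degrees, less where a joint would pass 70% of its speed; a pose out of reach is approached as far as the arm can. A call with a gripper value outside its range is refused whole. The fingers move at their own pace and stop on an object; the grip force is fixed at half the most. Time passes only in rows, so rows that repeat a pose let the fingers close. It gives the time, the measured TCP pose, the force, the opening and the grip force at its end, in the units of the state.
- read_state(): the state, without advancing time (a new reading comes with each control period).
- get_image(name): name is "side" or "top"; returns a dict with "img" (420x560x3 uint8, red, green, blue), "z_map" (420x560 float32, mm along the optical axis (not along the pixel's ray), 0 where there is no reading), "mtx" (3x3 intrinsics, pixels), "world_from_camera" (4x4, takes a point from camera to world coordinates). Camera axes: x right, y up, looking along -z (the intrinsics and any distortion apply to the point x, -y, -z); pixel columns grow to the right and rows downward; lengths in mm; the calibration is good to about 2 mm. A picture is of the moment at which its call begins.
- job_done(): hands the job in; it is judged then, once.
Trained networks look in a picture, given as the dict that the camera call returned (one of the last four; its "shot" number tells which), for a name from the list of things; names that differ only in an ending like _2 or _b are one class to them, and where a whole thing is asked for, a point or a joint stands for the part that bears it (a point fixed in the world has none). Each returns a list of dicts, best first, with "conf" (0 to 1); they miss things now and then, are a little off and sometimes report something else, mostly with a low value. They report only what shows in the picture. A call takes as long as a camera call.
- recognise(picture, thing): "at" ([column, row] in pixels, amid what is visible of it).
- place_of(picture, thing): "at" ([column, row] in pixels: a listed point, or the origin of a listed thing).
The state is a dict: "clock": time; "joints": joint angles; "joint_vel": joint speeds; "joint_efforts": joint torques, N m; "position": TCP position; "ee_rot": TCP orientation; "contact_force": force on the tool from outside, world axes, zero at the start; "wrist_torque": the same for the moment, N m; "gripper_width": finger opening in mm; "grasp_force": force on a finger pad.
Only numpy, scipy, OpenCV 4.12 (cv2) and the standard library are available. Lean on these libraries where they do the work, as an engineer would, in place of code of your own. Each camera call takes 0.05 s, during which the arm holds its last target. There are 200 camera calls.

## Working session

There is one attempt and no reset: what is moved stays moved. The work goes in short steps, Python scripts to look and compute and a tool call to move; the robot and the scene stay as the last step left them, time stands still between calls to the robot, and variables do not carry over. Pictures are saved under pics/ and viewed, at most 10 in all, crops included, and the job is handed in when it is done.

Besides the shell and the picture viewer there is one more tool, called after "Request:" as a command line: name --pt "numbers of a row" for each row, then --argument value for the rest. carry_out: Moves the arm, as the interface text tells. Its arguments: {"type":"object","properties":{"slide":{"type":"array"},"roll":{"type":"array"},"claw":{"type":"array"}},"required":["slide","roll","claw"]}

```bash
mkdir -p pics
cat > h.py <<'E'
import numpy as np, cv2
from bench import *
def pt(p,at,z=None,depth_r=1):
    """world point: by depth map, or by intersecting ray with height z"""
    K=p["mtx"];T=p["world_from_camera"];u,v=at
    r=np.array([(u-K[0,2])/K[0,0],-(v-K[1,2])/K[1,1],-1.])
    if z is None:
        a=p["z_map"][int(v)-depth_r:int(v)+depth_r+1,int(u)-depth_r:int(u)+depth_r+1];a=a[a>0]
        if len(a)==0:return None
        return T[:3,:3]@(r*np.median(a))+T[:3,3]
    d=T[:3,:3]@r;return T[:3,3]+d*(z-T[2,3])/d[2]
def snap(n,f=None):
    p=get_image(n)
    if f: cv2.imwrite("pics/"+f,p["img"][:,:,::-1])
    return p
E
python3 - <<'E'
from h import *
np.set_printoptions(precision=1,suppress=True)
s=read_state();print(s,grip_point_offset)
H=dict(wing=116,bracket_hole=48,face=106,slot=19.5,rack=0,rail=0,screw=2,screw_black=2,screw_yellow=2,spray=0,cup=0,hammer=10,wrench=5,offcut=0)
for n in("top","side"):
    p=snap(n,n+"0.png");print(n,p["world_from_camera"][:3,3])
    for t,z in H.items():
        for r in place_of(p,t)[:2]: print(t,np.array(r["at"]),round(r["conf"],2),pt(p,r["at"],z),pt(p,r["at"]))
E
```

```text
{'clock': 0.0, 'joints': array([-0.9,  0.4,  0. , -0. , -1.2, -0.3]), 'joint_vel': array([ 0., -0., -0.,  0.,  0., -0.]), 'joint_efforts': array([  0. , -39.2,  18.8,   4.2,  -0. ,  -0. ]), 'position': array([ 267.7, -564.5,  403.6]), 'ee_rot': array([-0.2,  1. ,  0. , -0. ]), 'contact_force': array([ 0.1, -0.2,  0.5]), 'wrist_torque': array([-0.,  0., -0.]), 'grasp_force': 0.0, 'gripper_width': 85.75318019922373} 154.70000000000002
top [ 270.   -41.8 1450.6]
wing [356.9 213.5] 0.58 [ 512.5 -267.   116. ] [ 525.5 -279.    44.6]
wing [371.3 221.7] 0.16 [ 486.3 -303.5  116. ] [ 497.6 -317.2   46.1]
bracket_hole [250.  206.4] 0.86 [573.   27.2  48. ] [579.3  28.6  18.7]
face [244.6 204.7] 0.74 [566.6  38.9 106. ] [579.8  42.5  46.1]
face [226.5 205.5] 0.66 [568.8  89.1 106. ] [584.5  96.   35.4]
slot [240.1 208.8] 0.72 [574.5  58.2  19.5] [571.1  57.1  35.5]
rack [371.7 220.4] 0.86 [ 508.9 -327.9    0. ] [ 501.  -318.4   48.1]
rail [240.2 210.8] 0.65 [572.6  59.7   0. ] [565.4  57.3  34.6]
rail [134.  191.1] 0.65 [661.2 373.9   0. ] [655.9 368.3  19.7]
screw [353.5 223.9] 0.39 [ 502.9 -
[... 1243 characters left out ...]
]
screw_black [260.  295.4] 0.52 [ 503.6 -333.4    2. ] [ 502.5 -397.6   64.6]
screw_black [357.2 254. ] 0.4 [ 781.7 -185.4    2. ] [ 727.8 -373.9  159.4]
screw_yellow [259.4 308. ] 0.6 [ 500.8 -376.7    2. ] [ 500.1 -420.    46.4]
spray [340.2 301.7] 0.59 [ 702.4 -364.8    0. ] [ 695.9 -390.5   26.1]
cup [191.4 352.3] 0.63 [ 346.  -500.1    0. ] [ 352.5 -532.2   38.8]
cup [281.5 199.8] 0.52 [589.  109.2   0. ] [583.7  39.6  45.2]
hammer [218.1 160.7] 0.67 [369.8 375.4  10. ] [371.4 354.6  21.1]
hammer [297.4 162.1] 0.6 [665. 348.  10.] [663.  330.1  19.7]
wrench [357.  252.9] 0.52 [ 781.1 -184.1    5. ] [ 728.2 -369.6  159.1]
offcut [298.3 158.5] 0.55 [673.3 394.8   0. ] [669.3 360.   18.6]
```

Run:
```python
import cv2
a=cv2.imread("pics/top0.png");b=cv2.imread("pics/side0.png")
cv2.imwrite("pics/t1.png",cv2.resize(a[130:300,170:410],None,fx=3.3,fy=3.3,interpolation=cv2.INTER_CUBIC))
cv2.imwrite("pics/s1.png",cv2.resize(b[140:340,180:400],None,fx=3,fy=3,interpolation=cv2.INTER_CUBIC)[:600])
```

```text
(no output)
```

View pics/t1.png

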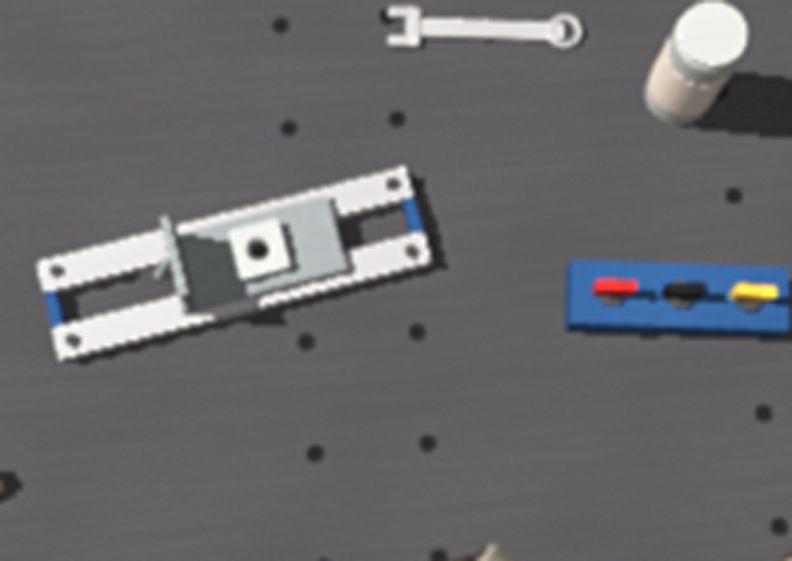

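View pics/s1.png

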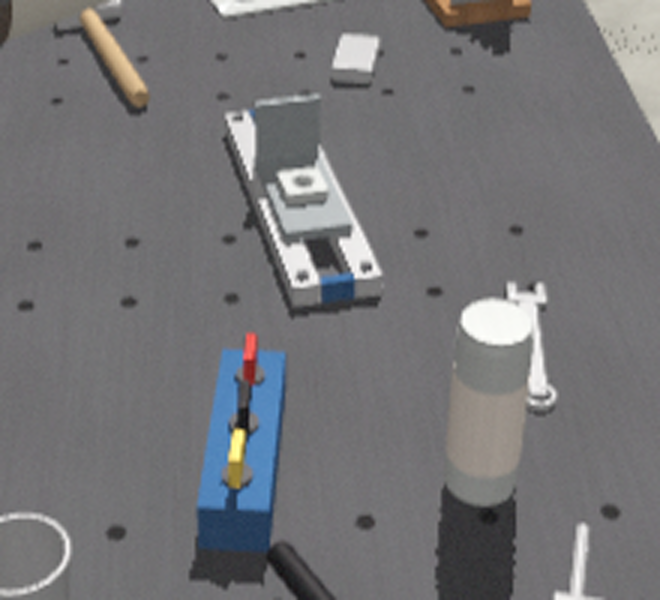

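Top view: red wing at about (356,217), the bracket hole at (248,205), and the upright face to its left (+x of the rail is roughly world +y). The side view agrees. I'll measure finely by colour next.

```bash
cat >> h.py <<'E'
def blob(p,mask,near,r):
    v,u=np.nonzero(mask);k=np.hypot(u-near[0],v-near[1])<r
    return np.array([u[k].mean(),v[k].mean()]),np.c_[u[k],v[k]]
def colour(p,c):
    R,G,B=[p["img"][:,:,i].astype(int) for i in range(3)]
    return dict(red=(R>110)&(G<80)&(B<80),yellow=(R>120)&(G>100)&(B<90))[c]
E
python3 - <<'E'
from h import *
np.set_printoptions(precision=1,suppress=True)
for n,rc,yc in(("top",(356,217),(398,218)),("side",(263,256),(259,292))):
    p=snap(n)
    for c,q in(("red",rc),("yellow",yc)):
        a,l=blob(p,colour(p,c),q,25);
        print(n,c,len(l),a,l.min(0),l.max(0),"z65",pt(p,a,65),"z72",pt(p,a,72),"z80",pt(p,a,80))
    print(place_of(p,"bracket_hole")[:1], place_of(p,"wing")[:2])
    g=p["img"].min(2); q=(248,205.5) if n=="top" else (281,201)
    k=pt(p,q,48);print("hole by eye",k)
    if n=="top":
        # rail outline: bright pixels
        m=((g>175)).astype(np.uint8);m[:, :178]=0;m[:,305:]=0;m[:175]=0;m[245:]=0
        v,u=np.nonzero(m);b=cv2.boxPoints(cv2.minAreaRect(np.c_[u,v].astype(np.float32)))
        w=np.array([pt(p,x,24) for x in b]);print(b,w,w.mean(0))
        for i in range(2):
            d=w[i+1]-w[i];print(np.linalg.norm(d),np.degrees(np.arctan2(d[1],d[0])))
        hole=(p["img"].max(2)<75);hole=hole.astype(np.uint8)
        a,l=blob(p,hole,(248,205.5),5);print("dark hole",a,len(l),pt(p,a,48))
        print(p["img"][198:214,240:258].max(2))
    else: print(p["img"][192:212,270:294].max(2))
E
```

```text
top red 40 [355.7 216.8] [350 215] [362 218] z65 [ 512.4 -271.    65. ] z72 [ 511.2 -269.9   72. ] z80 [ 509.8 -268.5   80. ]
top yellow 34 [397.4 218.7] [392 217] [404 220] z65 [ 496.7 -388.5   65. ] z72 [ 495.5 -386.7   72. ] z80 [ 494.2 -384.7   80. ]
[{'at': [252.0, 207.1], 'conf': 0.72}] [{'at': [238.8, 212.0], 'conf': 0.73}, {'at': [356.7, 216.4], 'conf': 0.61}]
hole by eye [576.2  32.8  48. ]
[[179.  206.5]
 [291.7 176.9]
 [300.  208.7]
 [187.4 238.3]] [[ 596.3  236.4   24. ]
 [ 656.9 -102.    24. ]
 [ 558.4 -117.6   24. ]
 [ 499.8  216.5   24. ]] [577.8  58.3  24. ]
343.7480387253118 -79.85442653484645
99.73294404081989 -170.9955184681416
dark hole [247.7 205.3] 15 [576.9  33.7  48. ]
[[196 199 205 212 222 229 233 236 243 245 245 246 247 243 210 128 103 135]
 [219 225 231 236 242 245 245 246 247 247 246 246 247 247 233 136  78 120]
 [240 245 244 245 246 247 246 243 243 245 246 246 246 248 239 162  89 112]
 [244 247 246 245 246 242 234 226 226 233 242 245 246 247 243 189 103  88]
 [239 246 246 246 244 219 178 165 168 191 230 244 247 247 246 219 121  78]
 [223 246 247 247 236 1
[... 2489 characters left out ...]
92 192 118 101 142 149 151 131 127 128 127 124 129 128 127 129 127
  129 168 197 200 199 223]
 [128 187 192 160 110 116 125 128 129 124 129 125 124 122 121 120 117 114
  117 183 198 198 199 207]
 [ 91 172 191 194 160 116 120 121 118 117 118 113 113 108 109 107 102  99
  151 192 198 198 198 198]
 [ 97 140 189 196 196 125 105 108 103  99  95  94 149 155 156 157 155 155
  193 198 196 199 197 197]
 [120 127 189 195 194 160 153 155 156 155 155 155 190 198 197 196 198 197
  198 198 199 198 199 197]
 [141  92 174 193 194 195 196 198 197 196 195 196 195 197 199 197 198 197
  197 198 199 199 199 200]
 [145 100 127 190 194 197 196 197 198 197 196 196 196 197 198 195 198 197
  197 197 199 199 200 199]]
```

```bash
cat >> h.py <<'E'
from scipy.spatial.transform import Rotation as Ro
def plan(xyz,wing_yaw):
    """grasp point target (mm), wing yaw deg -> tool slide (m), roll deg (shortest, and alternative)"""
    s=read_state();R=Ro.from_quat(s["ee_rot"]).as_matrix()
    g=s["position"]+R[:,2]*grip_point_offset
    ya=np.degrees(np.arctan2(R[1,1],R[0,1]))
    d=(wing_yaw-90-ya+90)%180-90
    print("grasp",g.round(1),"tooly yaw",ya.round(1),"tilt",R[:2,2].round(3),"slide",(R.T@(np.array(xyz)-g)/1000).round(4),"roll",round(-d,1),"j",s["joints"].round(2),"t",round(s["clock"],2),"F",s["contact_force"].round(1),"w",round(s["gripper_width"],1))
E
python3 - <<'E'
from h import *
p=snap("top");print(p.keys(),p["mtx"])
print({k:v for k,v in p.items() if k not in("img","z_map")})
plan((511.5,-269.5,73.5),82.7)
q=snap("side")
for a in((247.7,205.2),):print(pt(p,a,48))
for a in((280.4,199.6),(280.8,200)):print(pt(q,a,48))
E
```

```text
dict_keys(['img', 'z_map', 'mtx', 'world_from_camera', 'shot']) [[495.42329156   0.         283.35288854]
 [  0.         495.42329156 208.28024877]
 [  0.           0.           1.        ]]
{'mtx': array([[495.42329156,   0.        , 283.35288854],
       [  0.        , 495.42329156, 208.28024877],
       [  0.        ,   0.        ,   1.        ]]), 'world_from_camera': array([[-8.85914988e-02,  9.75425257e-01, -2.01735259e-01,
         2.69989467e+02],
       [-9.96067836e-01, -8.66249634e-02,  1.85736756e-02,
        -4.18321560e+01],
       [ 6.41922838e-04,  2.02587473e-01,  9.79263960e-01,
         1.45060909e+03],
       [ 0.00000000e+00,  0.00000000e+00,  0.00000000e+00,
         1.00000000e+00]]), 'shot': 5}
grasp [ 267.8 -564.7  250. ] tooly yaw 115.4 tilt [-0.  0.] slide [-0.3467  0.1623  0.1765] roll -57.3 j [-0.87  0.38  0.01 -0.   -1.19 -0.26] t 1.85 F [0.3 0.4 0.5] w 85.4
[577.13538816  33.55671233  48.        ]
[580.04774426  36.63025329  48.        ]
[581.13848799  34.26790364  48.        ]
```

Request:
carry_out --pt "-0.052 0.0243 0" --pt "-0.104 0.0487 0" --pt "-0.156 0.073 0" --pt "-0.208 0.0974 0" --pt "-0.26 0.1217 0.02" --pt "-0.312 0.146 0.05" --pt "-0.3467 0.1623 0.09" --pt "-0.3467 0.1623 0.11" --roll '[-10,-20,-30,-40,-50,-57.3,-57.3,-57.3]' --claw '[0.0854,0.0854,0.07,0.06,0.06,0.06,0.06,0.06]'

```text
clock: 2.9
position: [512.8, -267.1, 292.5]
ee_rot: [-0.662, 0.75, 0.001, -0.001]
contact_force: [0.2, -0.9, -0.2]
gripper_width: 60.0
grasp_force: 0.0
```

Run:
```python
from h import *
plan((511.5,-269.5,73.5),82.7)
p=snap("top","t2.png");q=snap("side","s2.png")
a=cv2.resize(p["img"][170:270,300:420],None,fx=3.3,fy=3.3,interpolation=2);b=cv2.resize(q["img"][210:310,205:325],None,fx=3.3,fy=3.3,interpolation=2)
cv2.imwrite("pics/c2.png",np.hstack([a,b])[:,:,::-1])
```

```text
grasp [ 512.4 -266.9  137.8] tooly yaw 172.9 tilt [-0.002  0.001] slide [0.0027 0.0004 0.0643] roll 0.2 j [-0.2   0.41 -0.26 -0.   -0.9   0.08] t 2.9 F [ 0.2 -0.9 -0.2] w 60.0
```

View pics/c2.png

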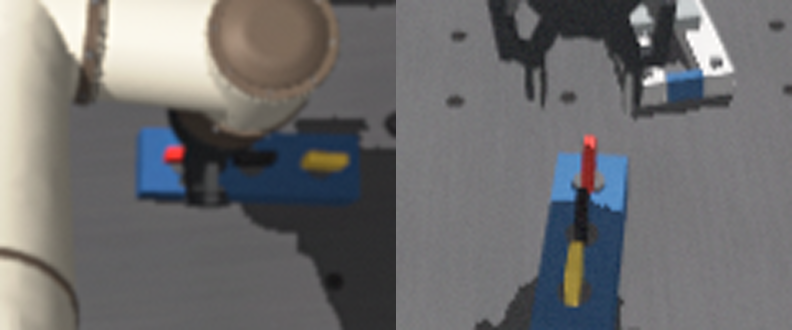

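```bash
cat >> h.py <<'E'
def proj(p,w):
    T=p["world_from_camera"];c=T[:3,:3].T@(np.array(w,float)-T[:3,3]);K=p["mtx"]
    return np.array([K[0,2]-K[0,0]*c[0]/c[2],K[1,2]+K[1,1]*c[1]/c[2]]).round(1)
E
python3 - <<'E'
from h import *
p=snap("top")
plan((511.5,-269.5,73.5),82.7)
for w in [(482.6,-263.2,119),(480,-263.2,140),(511.5,-269.5,80),(513.6,-252.6,80)]:
    a=proj(p,w);print(a,((a-[300,170])*3.3).round())
E
```

```text
grasp [ 511.2 -269.2  139.2] tooly yaw 172.7 tilt [-0.002  0.   ] slide [ 0.0003 -0.0005  0.0657] roll 0.0 j [-0.2   0.41 -0.26  0.   -0.91  0.08] t 3.05 F [-0.3 -0.5  1. ] w 60.3
[357.  224.1] [188. 179.]
[358.2 223.7] [192. 177.]
[356.  216.2] [185. 152.]
[349.9 216. ] [165. 152.]
```

Request:
carry_out --pt "0 0 0.02" --pt "0 0 0.04" --pt "0 0 0.05" --pt "0 0 0.05" --roll '[0,0,0,0]' --claw '[0.045,0.045,0.045,0.045]'

```text
clock: 3.55
position: [511.5, -270.0, 245.1]
ee_rot: [-0.66, 0.751, -0.0, -0.0]
contact_force: [0.3, -0.7, 0.6]
gripper_width: 45.1
grasp_force: 0.0
```

Run:
```python
from h import *
plan((511.5,-269.5,73.5),82.7)
p=snap("top","t3.png");q=snap("side","s3.png")
a=cv2.resize(p["img"][190:250,330:400],None,fx=5.7,fy=5.7,interpolation=2);b=cv2.resize(q["img"][220:280,230:300],None,fx=5.7,fy=5.7,interpolation=2)
cv2.imwrite("pics/c3.png",np.hstack([a,b])[:,:,::-1])
g=np.array([511.2,-269.2,70])
for s in(1,-1): print(proj(p,g+[-22*.99*s,22*.127*s,0]),proj(q,g+[-22*.99*s,22*.127*s,0]))
```

```text
grasp [ 511.5 -270.    90.4] tooly yaw 172.6 tilt [ 0. -0.] slide [-0.0005  0.0001  0.0169] roll -0.1 j [-0.21  0.47 -0.31  0.   -0.79  0.08] t 3.55 F [ 0.3 -0.7  0.6] w 45.1
[355.3 224.6] [253.2 257.7]
[355.4 209.4] [270.3 258.5]
```

View pics/c3.png

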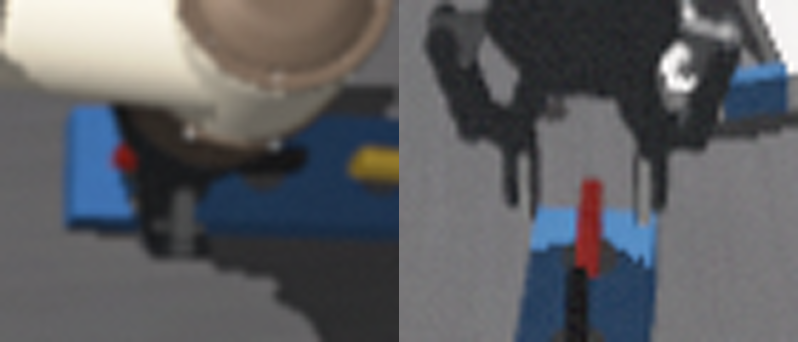

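Request:
carry_out --pt "0 0 0.01" --pt "0 0 0.017" --pt "0 0 0.017" --pt "0 0 0.017" --pt "0 0 0.017" --pt "0 0 0.017" --pt "0 0 0.017" --roll '[0,0,0,0,0,0,0]' --claw '[0.045,0.04,0.03,0.015,0,0,0]'

```text
clock: 4.53
position: [511.7, -269.5, 228.0]
ee_rot: [-0.661, 0.751, -0.0, 0.0]
contact_force: [0.7, 1.1, 1.2]
gripper_width: 7.8
grasp_force: 60.7
```

Request:
carry_out --pt "0 0 -0.03" --pt "0 0 -0.06" --pt "0 0 -0.085" --pt "0 0 -0.085" --roll '[0,0,0,0]' --claw '[0,0,0,0]'

```text
clock: 5.03
position: [511.8, -269.6, 314.3]
ee_rot: [-0.66, 0.751, -0.002, 0.001]
contact_force: [-0.3, -0.2, -0.6]
gripper_width: 8.1
grasp_force: 60.8
```

Run:
```python
from h import *
plan((579,34,138),10)
```

```text
grasp [ 512.4 -269.7  159.7] tooly yaw 172.7 tilt [ 0.004 -0.001] slide [-0.3097 -0.0272  0.0216] roll 72.7 j [-0.2   0.39 -0.24  0.   -0.95  0.08] t 5.03 F [-0.3 -0.2 -0.6] w 8.1
```

Request:
carry_out --pt "-0.045 -0.004 0" --pt "-0.09 -0.008 0" --pt "-0.135 -0.012 0" --pt "-0.18 -0.016 0" --pt "-0.225 -0.02 0" --pt "-0.27 -0.024 0" --pt "-0.31 -0.0272 0" --pt "-0.31 -0.0272 0.015" --roll '[10,20,30,40,50,60,70,72.7]' --claw '[0,0,0,0,0,0,0,0]'

```text
clock: 6.02
position: [578.5, 37.2, 296.6]
ee_rot: [-0.088, 0.996, 0.0, 0.0]
contact_force: [-0.6, 0.0, -1.6]
gripper_width: 7.9
grasp_force: 60.8
```

Request:
carry_out --pt "0 0 0" --pt "0 0 0" --roll '[0,0]' --claw '[0,0]'

```text
clock: 6.28
position: [577.9, 34.1, 297.0]
ee_rot: [-0.087, 0.996, -0.0, -0.001]
contact_force: [0.1, -0.5, -1.5]
gripper_width: 7.7
grasp_force: 60.7
```

Run:
```python
from h import *
plan((579,34,138),10)
p=snap("top","t4.png");q=snap("side","s4.png")
a=cv2.resize(p["img"][160:260,200:300],None,fx=4,fy=4,interpolation=2);b=cv2.resize(q["img"][130:230,230:330],None,fx=4,fy=4,interpolation=2)
cv2.imwrite("pics/c4.png",np.hstack([a,b])[:,:,::-1])
for i in(p,q):print([ (r["at"],r["conf"]) for t in("wing","bracket_hole","screw") for r in place_of(i,t)[:1]])
```

```text
grasp [577.7  34.  142.4] tooly yaw 100.0 tilt [-0.001 -0.001] slide [-0.0013 -0.0002  0.0043] roll -0.0 j [ 0.34  0.41 -0.25  0.   -0.91 -1.74] t 6.28 F [ 0.1 -0.5 -1.5] w 7.7
[([248.6, 206.8], 0.73)]
[([279.8, 172.6], 0.58), ([279.3, 201.5], 0.69), ([275.5, 203.9], 0.64)]
```

View pics/c4.png

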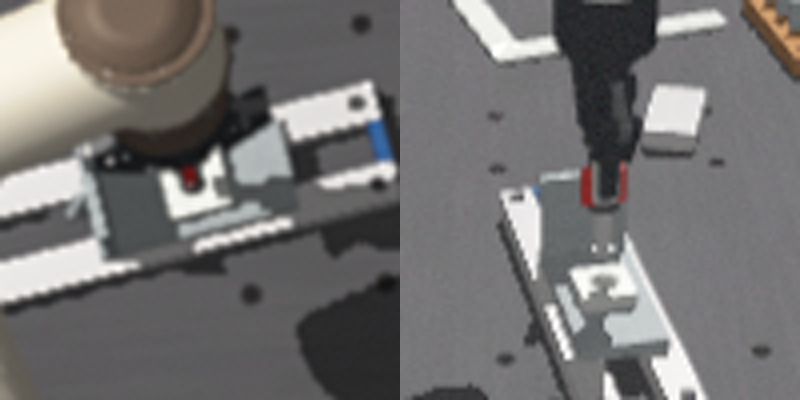

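Side view: screw held upright, wing spanning crop 582–627 (image column ~281), tip ~(281,192), just above the hole at ~(281,200). I'll compare it with the kinematic prediction to cancel camera bias.

Run:
```python
from h import *
p=snap("top");q=snap("side")
s=read_state();R=Ro.from_quat(s["ee_rot"]).as_matrix();g=s["position"]+R[:,2]*154.7
print(g.round(1))
def soft(i,c,r):   # redness weighted box, for extents
    I=i["img"].astype(float);m=I[:,:,0]-I[:,:,1:].max(2);return m[c[1]-r[1]:c[1]+r[1],c[0]-r[0]:c[0]+r[0]].clip(0).astype(int)
print(soft(q,(281,177),(9,9)));print("side pred wing centre",proj(q,g),"ends",proj(q,g+[17*.985,17*.174,0]),proj(q,g-[17*.985,17*.174,0]),"tip",proj(q,g-[0,0,71.5]),"tip lug",proj(q,g+[8,1.4,-71.5]),proj(q,g-[8,1.4,71.5]))
print(q["img"][184:206,272:292].max(2))
print("top pred",proj(p,g),proj(p,g-[17*.985,17*.174,-8]),proj(p,g-[17*.985,17*.174,20]));print(soft(p,(247,205),(8,7)))
for h in((577,33.5,48),(580,34,48)):print(proj(q,h),proj(p,h))
```

```text
[578.1  34.4 143.2]
[[ 0  0  0  0  0  0  0  0  0  0  0  0  0  0  0  0  0  1]
 [ 0  0  0  0  0  0  0  0  0  0  0  0  0  0  0  0  0  0]
 [ 0  0  0  0  0  0  0  0  0  0  0  0  0 31  5  0  0  0]
 [ 0  0  0 20 24 39  0  0  0  0  0  0  1 49 24  1  1  0]
 [ 0  0  0 58 92 72  8  0  0  0  0  0  0 47 48  3  0  0]
 [ 0  0  0 50 94 74  6  0  0  0  0  0  1 43 45  3  0  0]
 [ 0  0  0 57 94 75  5  0  0  0  0  0  0 43 46  3  0  0]
 [ 0  0  0 68 89 74  8  0  0  0  0  0  0 51 45  2  0  0]
 [ 0  0  0 67 94 74  5  1  0  0  0  0  0 65 47  3  0  0]
 [ 0  0  0 68 93 73  5  0  0  0  0  0  0 63 45  3  0  0]
 [ 0  0  0 66 94 79  4  0  0  0  0  0  0 64 43  4  0  0]
 [ 0  0  0 70 95 85 19  2  0  0  0  0 10 62 37  3  1  0]
 [ 0  0  0 53 84 82 50  9  0  0  0  0 15 34 15  0  0  0]
 [ 0  0  0 18 35 31 30 15  0  1  0  0  0  0  0  0  0  0]
 [ 0  0  0  0  0  0  0  0  0  0  0  0  0  0  0  0  0  0]
 [ 0  0  0  0  0  0  0  0  1  1  1  0  0  0  0  0  0  0]
 [ 0  0  0  0  0  0  0  0  2  0  1  0  0  0  0  0  0  0]
 [ 0  0  0  0  0  0  0  0  0  0  1  0  0  0  0  0  0  0]]
side pred wing centre [280.  173.5] ends [285.5 172.8
[... 2060 characters left out ...]
  0  0  0  0  0  0  0  0  0  0]
 [ 0  0  0  0  0  0  0  1  6  2  0  0  0  0  0  0]
 [ 0  0  0  0  0  4 17 30 35 15  0  0  0  0  0  0]
 [ 0  0  0  0  0  6 40 66 73 36  0  0  0  0  0  0]
 [ 0  0  0  0  0  2 34 78 85 53  5  0  0  0  0  0]
 [ 0  0  0  0  0  0 14 60 72 51 13  0  0  0  0  0]
 [ 0  0  0  0  0  0  5 38 45 28 12  0  0  0  0  0]
 [ 0  0  0  0  0  0  2 18 20  6  1  0  0  0  0  0]
 [ 0  0  0  0  0  0  0  1  1  0  0  0  0  0  0  0]
 [ 0  0  0  0  0  0  0  0  0  0  0  0  0  0  0  0]
 [ 0  0  0  0  0  0  0  0  0  0  0  0  0  0  0  0]
 [ 0  0  0  0  0  0  0  0  0  0  0  0  0  0  0  0]
 [ 0  0  0  0  0  0  0  0  0  0  0  0  0  0  0  0]]
[279.5 200.2] [247.7 205.2]
[280.4 200.1] [247.5 204.2]
```

Request:
carry_out --pt "-0.0007 0 0.01" --pt "-0.0007 0 0.018" --pt "-0.0007 0 0.022" --pt "-0.0007 0 0.025" --pt "-0.0007 0 0.027" --pt "-0.0007 0 0.029" --pt "-0.0007 0 0.029" --roll '[0,0,0,0,0,0,0]' --claw '[0,0,0,0,0,0,0]'

```text
clock: 7.65
position: [578.7, 34.6, 268.7]
ee_rot: [-0.087, 0.996, -0.0, -0.0]
contact_force: [0.4, -0.4, -2.0]
gripper_width: 7.6
grasp_force: 60.7
```

Request:
carry_out --pt "0 0 0.003" --pt "0 0 0.006" --pt "0 0 0.009" --pt "0 0 0.012" --pt "0 0 0.015" --pt "0 0 0.017" --pt "0 0 0.017" --roll '[0,0,0,0,0,0,0]' --claw '[0,0,0,0,0,0,0]'

```text
clock: 8.52
position: [578.8, 34.6, 251.5]
ee_rot: [-0.087, 0.996, 0.0, -0.0]
contact_force: [-0.3, 0.3, -1.7]
gripper_width: 7.8
grasp_force: 60.7
```

Request:
carry_out --pt "0 0 0.002" --pt "0 0 0.004" --pt "0 0 0.005" --pt "0 0 0.0055" --pt "0 0 0.0055" --roll '[0,0,0,0,0]' --claw '[0,0,0,0,0]'

```text
clock: 9.15
position: [578.8, 34.7, 246.2]
ee_rot: [-0.087, 0.996, 0.0, 0.0]
contact_force: [-0.9, -0.5, -1.5]
gripper_width: 8.1
grasp_force: 60.8
```

Request:
carry_out --pt "0 0 0.0007" --pt "0 0 0.001" --pt "0 0 0.001" --roll '[0,0,0]' --claw '[0,0,0]'

```text
clock: 9.52
position: [578.8, 34.7, 245.4]
ee_rot: [-0.087, 0.996, -0.0, 0.0]
contact_force: [-1.0, -0.4, 1.6]
gripper_width: 7.8
grasp_force: 61.0
```

Request:
carry_out --pt "0 0.0025 0" --pt "0 0.005 0" --pt "0 0.0075 0" --pt "0 0.01 0" --pt "0 0.0125 0" --pt "0 0.015 0" --pt "0 0.0165 0" --pt "0 0.0165 0" --roll '[0,0,0,0,0,0,0,0]' --claw '[0,0,0,0,0,0,0,0]'

```text
clock: 10.52
position: [575.9, 51.1, 245.3]
ee_rot: [-0.087, 0.996, 0.0, 0.0]
contact_force: [0.0, -3.6, 1.9]
gripper_width: 7.9
grasp_force: 61.4
```

Request:
carry_out --pt "0 0.001 0.0008" --pt "0 0.002 0.0008" --pt "0 0.002 0.0008" --roll '[0,0,0]' --claw '[0,0,0]'

```text
clock: 10.9
position: [575.7, 52.7, 244.6]
ee_rot: [-0.087, 0.996, -0.0, 0.0]
contact_force: [0.6, -5.0, 3.9]
gripper_width: 7.9
grasp_force: 61.5
```

Request:
carry_out --pt "0 0.001 0" --pt "0 0.002 0" --pt "0 0.002 0" --roll '[0,0,0]' --claw '[0,0,0]'

```text
clock: 11.28
position: [575.3, 54.7, 244.6]
ee_rot: [-0.087, 0.996, -0.0, 0.0]
contact_force: [0.8, -5.3, 4.7]
gripper_width: 7.7
grasp_force: 61.5
```

Request:
carry_out --pt "0 0.001 0" --pt "0 0.002 0" --pt "0 0.002 0" --roll '[0,0,0]' --claw '[0,0,0]'

```text
clock: 11.65
position: [575.0, 56.8, 244.6]
ee_rot: [-0.087, 0.996, -0.0, 0.0]
contact_force: [0.6, -4.6, 5.0]
gripper_width: 7.9
grasp_force: 61.6
```

Request:
carry_out --pt "0 0.001 0" --pt "0 0.002 0" --pt "0 0.002 0" --roll '[0,0,0]' --claw '[0,0,0]'

```text
clock: 12.02
position: [574.6, 58.7, 244.6]
ee_rot: [-0.087, 0.996, 0.0, 0.0]
contact_force: [0.5, -5.6, 4.7]
gripper_width: 7.9
grasp_force: 61.6
```

Request:
carry_out --pt "0 0.001 0" --pt "0 0.002 0" --pt "0 0.002 0" --roll '[0,0,0]' --claw '[0,0,0]'

```text
clock: 12.4
position: [574.2, 60.7, 244.5]
ee_rot: [-0.087, 0.996, 0.0, 0.0]
contact_force: [-0.7, -4.7, 4.8]
gripper_width: 7.5
grasp_force: 61.6
```

Request:
carry_out --pt "0 0.001 0" --pt "0 0.002 0" --pt "0 0.002 0" --roll '[0,0,0]' --claw '[0,0,0]'

```text
clock: 12.78
position: [573.9, 62.7, 244.5]
ee_rot: [-0.087, 0.996, 0.0, 0.0]
contact_force: [1.1, -3.6, 6.1]
gripper_width: 7.6
grasp_force: 61.6
```

Request:
carry_out --pt "0 0.001 0" --pt "0 0.002 0" --pt "0 0.002 0" --roll '[0,0,0]' --claw '[0,0,0]'

```text
clock: 13.15
position: [573.5, 64.7, 244.5]
ee_rot: [-0.087, 0.996, 0.0, 0.0]
contact_force: [0.7, -4.4, 4.1]
gripper_width: 8.1
grasp_force: 61.6
```

Request:
carry_out --pt "0 0.001 0" --pt "0 0.002 0" --pt "0 0.002 0" --roll '[0,0,0]' --claw '[0,0,0]'

```text
clock: 13.52
position: [573.2, 66.6, 244.5]
ee_rot: [-0.087, 0.996, 0.0, 0.0]
contact_force: [1.3, -4.9, 4.4]
gripper_width: 7.7
grasp_force: 61.6
```

Request:
carry_out --pt "0 0.001 0" --pt "0 0.002 0" --pt "0 0.002 0" --roll '[0,0,0]' --claw '[0,0,0]'

```text
clock: 13.9
position: [572.9, 68.6, 244.5]
ee_rot: [-0.087, 0.996, 0.0, 0.0]
contact_force: [1.7, -4.6, 4.9]
gripper_width: 8.2
grasp_force: 61.6
```

Request:
carry_out --pt "0 0.001 0" --pt "0 0.002 0" --pt "0 0.002 0" --roll '[0,0,0]' --claw '[0,0,0]'

```text
clock: 14.28
position: [572.5, 70.6, 244.5]
ee_rot: [-0.087, 0.996, 0.0, 0.0]
contact_force: [1.1, -5.7, 5.2]
gripper_width: 8.1
grasp_force: 61.6
```

Request:
carry_out --pt "0 0.001 0" --pt "0 0.002 0" --pt "0 0.002 0" --roll '[0,0,0]' --claw '[0,0,0]'

```text
clock: 14.65
position: [572.1, 72.6, 244.4]
ee_rot: [-0.087, 0.996, 0.0, 0.0]
contact_force: [1.3, -4.7, 5.1]
gripper_width: 7.9
grasp_force: 61.6
```

Request:
carry_out --pt "0 0.001 0" --pt "0 0.002 0" --pt "0 0.002 0" --roll '[0,0,0]' --claw '[0,0,0]'

```text
clock: 15.02
position: [571.8, 74.6, 244.4]
ee_rot: [-0.087, 0.996, 0.0, 0.0]
contact_force: [1.7, -3.5, 3.8]
gripper_width: 7.8
grasp_force: 61.7
```

Request:
carry_out --pt "0 0.001 0" --pt "0 0.002 0" --pt "0 0.002 0" --roll '[0,0,0]' --claw '[0,0,0]'

```text
clock: 15.4
position: [571.0, 76.9, 243.6]
ee_rot: [-0.087, 0.996, 0.0, -0.001]
contact_force: [0.1, -0.3, -1.8]
gripper_width: 7.8
grasp_force: 60.7
```

Request:
carry_out --pt "0 0.001 0" --pt "0 0.002 0" --pt "0 0.002 0" --roll '[0,0,0]' --claw '[0,0,0]'

```text
clock: 15.78
position: [570.8, 78.5, 244.1]
ee_rot: [-0.087, 0.996, 0.0, -0.001]
contact_force: [1.5, -1.2, -2.5]
gripper_width: 7.9
grasp_force: 60.6
```

Request:
carry_out --pt "0 -0.0005 0" --pt "0 -0.001 0.001" --pt "0 -0.001 0.002" --pt "0 -0.001 0.003" --pt "0 -0.001 0.003" --roll '[0,0,0,0,0]' --claw '[0,0,0,0,0]'

```text
clock: 16.4
position: [571.2, 77.5, 241.3]
ee_rot: [-0.087, 0.996, -0.0, -0.0]
contact_force: [0.7, 0.3, -1.8]
gripper_width: 7.6
grasp_force: 60.7
```

Request:
carry_out --pt "0 0 0.0015" --pt "0 0 0.003" --pt "0 0 0.0045" --pt "0 0 0.006" --pt "0 0 0.0075" --pt "0 0 0.009" --pt "0 0 0.009" --roll '[0,0,0,0,0,0,0]' --claw '[0,0,0,0,0,0,0]'

```text
clock: 17.27
position: [571.2, 77.5, 232.2]
ee_rot: [-0.087, 0.996, -0.0, -0.0]
contact_force: [0.5, -0.3, -1.1]
gripper_width: 8.0
grasp_force: 60.7
```

Request:
carry_out --pt "0 0 0.001" --pt "0 0 0.0018" --pt "0 0 0.0018" --roll '[0,0,0]' --claw '[0,0,0]'

```text
clock: 17.65
position: [571.2, 77.5, 230.5]
ee_rot: [-0.087, 0.996, -0.0, -0.0]
contact_force: [0.6, 0.6, -0.6]
gripper_width: 7.8
grasp_force: 60.7
```

Request:
carry_out --pt "0 0 0.0004" --pt "0 0 0.0006" --pt "0 0 0.0006" --roll '[0,0,0]' --claw '[0,0,0]'

```text
clock: 18.02
position: [571.2, 77.5, 230.0]
ee_rot: [-0.087, 0.996, 0.0, 0.0]
contact_force: [0.2, -0.2, -1.8]
gripper_width: 7.7
grasp_force: 60.8
```

Request:
carry_out --pt "0 0 0.0004" --pt "0 0 0.0007" --pt "0 0 0.0007" --roll '[0,0,0]' --claw '[0,0,0]'

```text
clock: 18.4
position: [571.2, 77.5, 230.0]
ee_rot: [-0.087, 0.996, -0.0, 0.0]
contact_force: [-2.0, -0.2, 5.8]
gripper_width: 8.0
grasp_force: 61.7
```

Run:
```python
from h import *
plan((0,0,0),100)
q=snap("side","s5.png");cv2.imwrite("pics/c5.png",cv2.resize(q["img"][120:240,220:340],None,fx=4.5,fy=4.5,interpolation=2)[:,:,::-1])
```

```text
grasp [571.3  77.5  75.3] tooly yaw 100.0 tilt [0. 0.] slide [0.5761 0.0227 0.0751] roll 90.0 j [ 0.42  0.49 -0.33  0.   -0.76 -1.81] t 18.4 F [-2.  -0.2  5.8] w 8.0
```

View pics/c5.png

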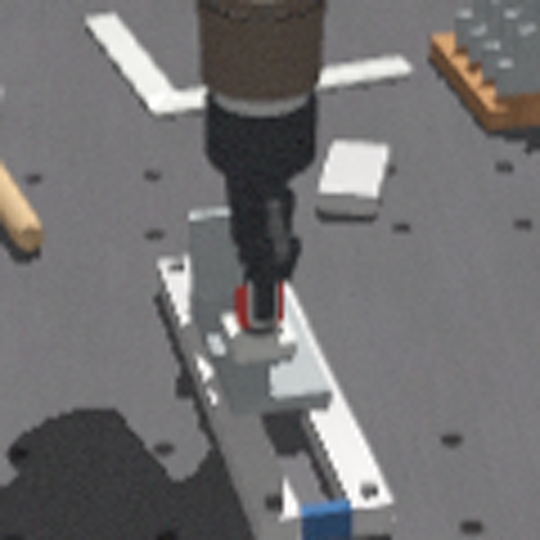

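Collar sits on the boss, with the wing still across the rail. Now the quarter turn.

Request:
carry_out --pt "0 0 -0.0003" --pt "0 0 -0.0003" --pt "0 0 -0.0003" --pt "0 0 -0.0003" --pt "0 0 -0.0003" --pt "0 0 -0.0003" --roll '[-7,-14,-21,-28,-35,-42]' --claw '[0,0,0,0,0,0]'

```text
clock: 19.2
position: [571.7, 77.7, 230.0]
ee_rot: [-0.44, 0.898, -0.0, 0.001]
contact_force: [-0.4, 0.3, 3.4]
gripper_width: 7.8
grasp_force: 61.3
```

Request:
carry_out --pt "0 0 0" --pt "0 0 0" --pt "0 0 0" --pt "0 0 0" --pt "0 0 0" --pt "0 0 0" --pt "0 0 0" --pt "0 0 0" --roll '[-7,-14,-21,-28,-35,-42,-48,-48]' --claw '[0,0,0,0,0,0,0,0]'

```text
clock: 20.2
position: [571.7, 77.7, 230.0]
ee_rot: [0.766, -0.643, 0.001, -0.001]
contact_force: [-0.2, 0.4, 2.8]
gripper_width: 8.0
grasp_force: 61.3
```

Run:
```python
from h import *
plan((571.3,77.5,75.3),100);print(read_state()["wrist_torque"])
```

```text
grasp [572.   77.7  75.3] tooly yaw -170.1 tilt [0.002 0.001] slide [ 0.0001  0.0007 -0.    ] roll -0.1 j [ 0.42  0.49 -0.33  0.   -0.76 -0.24] t 20.2 F [-0.2  0.4  2.8] w 8.0
[ 0.07679866 -0.04699839 -0.00109393]
```

Request:
carry_out --pt "0 0 0" --pt "0 0 0" --pt "0 0 0" --pt "0 0 0" --pt "0 0 0" --roll '[0,0,0,0,0]' --claw '[0.015,0.025,0.04,0.05,0.05]'

```text
clock: 20.82
position: [571.2, 77.5, 229.6]
ee_rot: [0.766, -0.643, -0.0, 0.0]
contact_force: [-0.6, 0.3, 0.5]
gripper_width: 50.3
grasp_force: 0.0
```

Request:
carry_out --pt "0 0 -0.02" --pt "0 0 -0.05" --pt "0 0 -0.09" --pt "0 0 -0.13" --pt "0.0 0 -0.17" --pt "0 0 -0.2" --pt "0 0 -0.2" --roll '[0,0,0,0,0,0,0]' --claw '[0.05,0.05,0.05,0.05,0.05,0.05,0.05]'

```text
clock: 21.7
position: [571.4, 77.4, 432.6]
ee_rot: [0.766, -0.643, 0.002, -0.003]
contact_force: [0.0, 0.3, -1.4]
gripper_width: 50.2
grasp_force: 0.0
```

Run:
```python
from h import *
plan((571.3,77.5,75.3),100)
q=snap("side","s6.png");cv2.imwrite("pics/c6.png",cv2.resize(q["img"][120:240,220:340],None,fx=4.5,fy=4.5,interpolation=2)[:,:,::-1])
```

```text
grasp [572.3  77.8 277.9] tooly yaw -170.0 tilt [0.006 0.002] slide [0.0003 0.0023 0.2026] roll -0.0 j [ 0.42  0.28 -0.07  0.   -1.21 -0.24] t 21.7 F [ 0.   0.3 -1.4] w 50.2
```

View pics/c6.png

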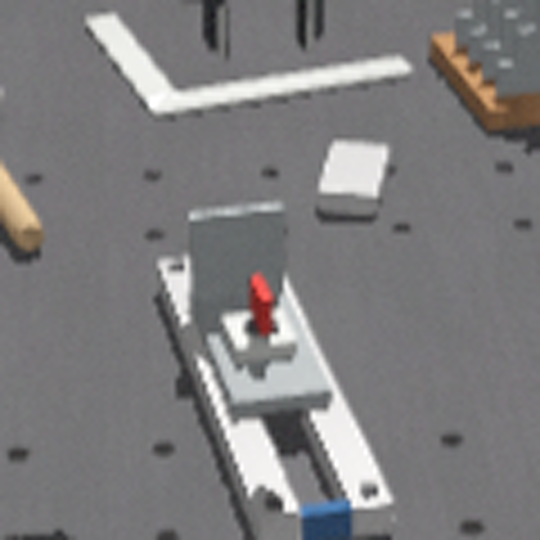

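The red screw stands upright on the boss, with its collar down and its wing along the rail. The gripper is clear.

```bash
python3 -c "
from bench import *
print(job_done())"
```

```text
the job is handed in; nothing more can be done
None
```

The job is handed in: the red screw went fully home through bracket and nut, was turned with its wing along the rail, and was released; the hand-in call returned no verdict.

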